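Copy a frame corner with a sliding bevel

TASK

The map puzzle gets a slanted frame, and its second side has to lean exactly like the first. Swing and slide the brass bevel blade until it presses flush along the fixed frame side, press the red clamp cap fully down while the blade still lies flush, then slide the bevel back along its rail to the stop on the robot's right and lay the loose frame side flat on the table, flush along the left face of the blade and centred on its length. Press gently (never more than 20 N on the blade), do not disturb the set angle, and leave the other things on the table where they are.

Things in the scene. Friction and masses are not known exactly. Their poses are not given: they have to be found in the camera images.
- rail: Aluminium rail fixed to the table, 30 mm wide, 530 mm long, 10 mm high, with a 30 mm high black block at each end. y runs along the rail to the robot's left, x across it away from the robot, z up. Origin on the table under its centre line, 190 mm from the right end and 340 mm from the left. The blade swings on the +x side.
- stop (a point): Point on the rail where the blade's pivot stands when the bevel carriage is at its right-hand stop (150 mm to the right, rail -y, of the rail's origin, 20 mm above the table).
- bevel_slide (a joint): Position in m of the black bevel carriage on the rail: 0 at the right-hand stop, growing to the left, at most 0.40. It slides with about 0.6 N of friction, so a push on the unclamped blade moves it too. A block 42 mm across the rail, 84 mm along it, centred under the blade's pivot, 11 to 40 mm above the table; push it by its sides.
- blade: Brass bevel blade hinged on the carriage, origin on the pivot axis at table height, x along it away from the rail, y to its left. A bar 12 mm wide (y -6 to +6 mm), 4 to 16 mm above the table from 40 to 185 mm from the pivot; raised to 26 mm nearer it, with a 72 mm disc. Turns up to 0.8 rad either way; free it needs about 0.2 Nm, clamped it creeps above 0.3 Nm, which spoils the setting.
- blade_mid (a point): Middle of the exposed part of the blade, 115 mm from the pivot, 10 mm above the table; axes as the blade's. The loose side's middle is to lie beside it.
- clamp (a joint): Travel in m of the red clamp cap straight down: 0 to 0.001 up, about 0.006 fully down, where its brake seats hard on the blade's disc and holds the blade. It stays where it is left; pressing it down takes about 5 N, then it stops hard.
- clamp_top (a point): Centre of the top of the red clamp cap (28 mm diameter, 12 mm high) over the blade's pivot, 61 mm above the table when up; it rides with the carriage.
- fixed_side: Wooden frame side fixed to the table at the left, standing askew to the rail: 130 mm long (x, pointing away from the robot), 20 mm wide (y, to the left), 32 mm high, gilt line on top. The origin is at the centre of its underside. The blade is set against its right face (y = -10 mm), coming from the right.
- loose_side: The matching loose frame side lying on the table at the right, beyond the end of the rail: 130 mm long (x), 20 mm wide (y), 32 mm high, 0.16 kg, origin at the centre of its underside.
- chunk_a: Bystander: flat joined jigsaw chunk, 60 x 40 x 5 mm, on the robot's side of the rail.
- chunk_b: Bystander: flat joined jigsaw chunk, 40 x 40 x 5 mm, on the robot's side of the rail.
- chunk_c: Bystander: flat joined jigsaw chunk, 60 x 40 x 5 mm, beyond the blade's reach.
- chunk_d: Bystander: flat joined jigsaw chunk, 40 x 60 x 5 mm, beyond the blade's reach.
- mug: Bystander: blue mug, 80 mm wide, 90 mm high.
- glue: Bystander: white glue bottle with an orange cap, 44 mm wide, 110 mm high.
- sorter: Bystander: white sorting tray, 120 x 160 x 30 mm.
There are look-alikes about, which are no part of the job. What is shaped like the loose_side but blue or purple is not meant.

How it is judged:
On the way, in this order (a step that is already met when the one before it is completed fails the run):
1. the blade is pressed flush along the right face of the fixed frame side (within 0.02 rad, 1 to 20 N) (angle between the x axis of blade and the x axis of fixed_side, either way round below 0.02 rad and contact force between blade and fixed_side above 1 N and y of blade_mid in the frame of fixed_side below -0.01 m), for 0.1 s.
2. the clamp cap is fully down (over 5 mm) with the blade still lying flush on the fixed side (value of joint clamp above 0.005 m and angle between the x axis of blade and the x axis of fixed_side, either way round below 0.025 rad and y of blade_mid in the frame of fixed_side between -0.0185 and -0.01 m), for 0.1 s.
3. the clamped bevel is slid to its right-hand stop (within 4 mm) (value of joint bevel_slide below 0.004 m and value of joint clamp above 0.005 m), for 0.1 s.
At the end, for the whole second after the job is handed in: Bevel at its right stop (4 mm), clamp down (over 5 mm), blade still parallel to the fixed side (0.03 rad); loose side flat, at rest, against the blade's left face (gap under 2.5 mm), its middle within 25 mm of the blade's middle, parallel to the fixed side (0.035 rad) (all of step 3 and angle between the x axis of blade and the x axis of fixed_side, either way round below 0.03 rad and angle between the x axis of loose_side and the x axis of fixed_side, either way round below 0.035 rad and y of loose_side in the frame of blade between 0.013 and 0.0185 m and x of loose_side in the frame of blade between 0.09 and 0.14 m and angle between loose_side's own z axis and vertical below 0.04 rad and height (world z) of loose_side below 0.004 m and linear speed of loose_side below 0.01 m/s); the robot touches nothing.
It fails at once if the blade pressed on the fixed side with over 20 N (contact force between blade and fixed_side above 20 N).
It fails at once if the loose side pressed on the blade with over 20 N (contact force between loose_side and blade above 20 N).
It fails at once if the fingers pressed on the blade with over 20 N (contact force between the fingers and blade above 20 N).
It fails at once if a bystander moved by over 25 mm (distance of any of chunk_a, chunk_b, chunk_c, chunk_d, mug, glue, sorter from where it was at the start of the episode above 0.025 m).
It also fails if it takes over 72 s, if anything falls off the work surface, if the arm or the gripper's body presses on something with over 40 N, if the wrist force passes 120 N, or if a joint passes its speed limit or range.

ROBOT

A 7-joint arm with a two-finger parallel gripper is mounted at the origin on the work surface. World frame = base frame: x ahead of the robot, y to its left, z up, the work surface at z = 0. Lengths are in m, angles in rad, forces in N, time in s.
With the tool pointing down it reaches from about 0.425 to 1.025 m from the base axis. Payload 9.4 kg.
Tool frame: the origin (TCP) lies at the very end of the fingers, on their centre line; the grasp point (between the pads) lies 19 mm behind it (env.hold_point_z is the distance from the TCP to the grasp point, in m); z points along the fingers, y is the line along which they close (so a half turn about z gives the same grasp; the last joint's range is limited). The gripper opens to 85 mm and grips with 20 to 120 N. Pads are 22 mm wide; open, the fingers measure 114 mm over their backs; the gripper's body (76 mm by 85 mm) begins 54 mm behind the grasp point. The pads swing forward as they close: fully open they stand 13 mm farther back than shut.
Start: joints at [-1.269, 0.599, -0.003, 1.599, 0.002, 0.943, -0.08], TCP at [0.268, 0.674, 0.231] pointing down, gripper open.
Joint ranges: [-2.57, 2.57], [-0.35, 1.97], [-1.29, 1.29], [0.11, 2.56], [-1.05, 4.19], [0.11, 1.86], [-2.63, 2.63]. Speed limits (rad/s): [2.22, 2.22, 3.01, 3.01, 3.14, 3.14, 3.14].

INTERFACE

Orientations are given as a unit quaternion [w, x, y, z].
In Python, from rig import env gives the robot as it stands.
- The arm moves only by the shell command python3 -m creep 'ROWS' [FORCE]. ROWS is a JSON list of rows, 1 to 5 of them, each of 7 numbers: the finger opening in m, then dx, dy, dz in m, then a rotation vector rx, ry, rz in rad; each row shifts and turns the commanded pose from where the row before left it, along the tool's axes as they then stand; what a row does not reach is not made up. A row lasts 1/10 s, in which the tool goes at most 0.05 m and 0.15 rad, less where a joint would pass 70% of its speed; a pose out of reach is approached as far as the arm can. The fingers move at their own pace and stop on an object; FORCE is the grip in N (left out, the last holds). Time passes only in rows, so rows that do not move let the fingers close. It prints the time, the measured TCP pose, the force, the opening and the grip force at its end.
- env.sense(): the state, without advancing time (a new reading comes with each control period).
- env.get_image(name): name is "scene" or "top" or "wrist"; returns a dict with "color" (420x560x3 uint8, red, green, blue), "camera_matrix" (3x3 intrinsics, pixels), "dist" ([k1, k2, p1, p2, k3] as OpenCV has them; the pictures are not rectified), "rvec" (rotation vector, rad) and "tvec" (3), from world to camera coordinates, as OpenCV has them. Camera axes: x right, y down, z forward; pixel columns grow to the right and rows downward; lengths in m; the calibration is good to about 2 mm. A picture is of the moment at which its call begins. There is no depth.
- env.job_done(): hands the job in; it is judged then, once.
The state is a dict: "time_s": time; "joint_positions": joint angles; "dq": joint speeds; "joint_efforts": joint torques, N m; "eef_pos": TCP position; "eef_rot": TCP orientation; "ft_force": force on the tool from outside, world axes, zero at the start; "wrist_torque": the same for the moment, N m; "opening": finger opening in m; "grip_force": force on a finger pad.
Only numpy, scipy, OpenCV 4.12 (cv2) and the standard library are available. Lean on these libraries where they do the work, as an engineer would, in place of code of your own. Each camera call takes 0.05 s, during which the arm holds its last target. There are 200 camera calls.

## Working session

There is one attempt and no reset: what is moved stays moved. The work goes in short steps, Python scripts to look and compute and a shell command to move; the robot and the scene stay as the last step left them, time stands still between calls to the robot, and variables do not carry over. Pictures are saved under pics/ and viewed, at most 10 in all, crops included, and the job is handed in when it is done.

```bash
mkdir -p pics; python3 - <<'E'
from rig import env
import cv2,pickle
for n in("scene","top"):
    d=env.get_image(n); cv2.imwrite(f"pics/{n}0.png",d["color"][:,:,::-1]); pickle.dump(d,open(f"{n}0.pkl","wb"))
    R=cv2.Rodrigues(d["rvec"])[0]; print(n,(-R.T@d["tvec"].reshape(3)).round(3),d["camera_matrix"][0,0],d["dist"])
s=env.sense();print(s["eef_pos"],s["eef_rot"],s["opening"])
E
```

```text
scene [1.459 0.108 0.851] 477.6899143344013 [-0.13108117  0.          0.          0.          0.        ]
top [0.378 0.034 1.384] 473.883584213671 [0.01209004 0.         0.         0.         0.        ]
[0.26799587 0.67320868 0.23051171] [-5.68242067e-05  1.88252486e-01  9.82120430e-01 -6.77350011e-04] 0.08530771478177587
```

View pics/top0.png

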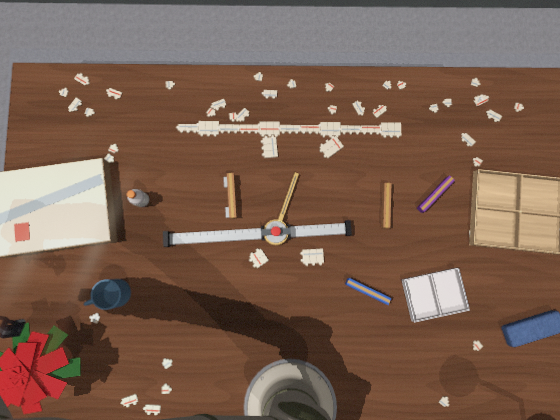

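View pics/scene0.png

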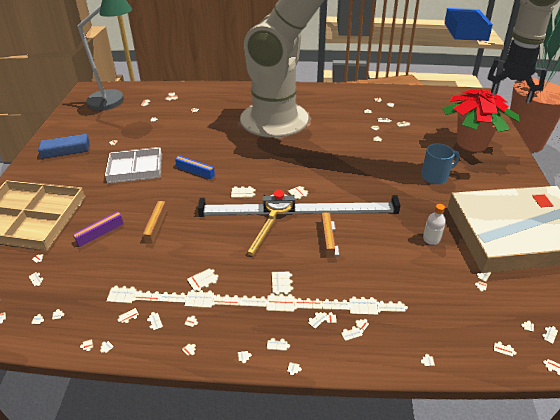

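The top view shows the rail from (165,239) to (350,228), the red cap at (276,232), and the blade tip at (296,174). The fixed side is at (232,195), the loose side at (388,205), and the blue and purple look-alikes at (369,291) and (436,194).

```bash
cat > h.py <<'E'
import numpy as np,cv2,pickle
from scipy.spatial.transform import Rotation as Ro
def ray(d,px,z):
    p=cv2.undistortPoints(np.array(px,float).reshape(-1,1,2),d["camera_matrix"],np.array(d["dist"])).reshape(-1,2)
    R=cv2.Rodrigues(np.array(d["rvec"]))[0]; c=-R.T@np.array(d["tvec"]).reshape(3)
    v=np.c_[p,np.ones(len(p))]@R
    return c+v*((z-c[2])/v[:,2])[:,None]
def blobs(m,amin=20):
    n,l,s,c=cv2.connectedComponentsWithStats(m.astype(np.uint8),connectivity=8)
    return [(s[i],c[i],l==i) for i in range(1,n) if s[i,4]>=amin]
def pca(P):
    P=np.asarray(P)[:,:2]; c=P.mean(0); u,s,v=np.linalg.svd(P-c,full_matrices=False)
    a=v[0]*np.sign(v[0][0]); n=np.array([-a[1],a[0]]); t=(P-c)@a; w=(P-c)@n
    return c+a*(t.max()+t.min())/2+n*(w.max()+w.min())/2, np.arctan2(a[1],a[0]), np.ptp(t), np.ptp(w)
def pca_m(d,m,z):
    ys,xs=np.nonzero(m); return pca(ray(d,np.c_[xs,ys],z))
def tool(env,target=None,yaw=None):
    "tool-axes offset to world point; yaw = wanted world angle of the tool's y axis"
    s=env.sense(); q=s["eef_rot"]; R=Ro.from_quat([q[1],q[2],q[3],q[0]]).as_matrix()
    print("tcp",np.round(s["eef_pos"],4),"yaw_y",round(float(np.arctan2(R[1,1],R[0,1])),4),"z",R[:,2].round(3))
    if target is not None: print("d tool",(R.T@(np.array(target)-s["eef_pos"])).round(4))
    if yaw is not None: print("rz",-(yaw-np.arctan2(R[1,1],R[0,1])))
E
python3 - <<'E'
from h import *
for n in("top","scene"):
    d=pickle.load(open(n+"0.pkl","rb")); hsv=cv2.cvtColor(d["color"],cv2.COLOR_RGB2HSV); H,S,V=[hsv[...,i].astype(int) for i in range(3)]
    print(n)
    for nm,m,z in(("wood/brass",(H>=10)&(H<=28)&(S>110)&(V>120),.032),("red",((H<5)|(H>174))&(S>150)&(V>110),.061)):
        for s,c,k in blobs(m,25):
            if n=="scene" and not(170<c[1]<260): continue
            p=pca_m(d,k,z); print(nm,s,c.round(1),hsv[k].mean(0).round(),p[0].round(4),*np.round(p[1:],3))
d=pickle.load(open("top0.pkl","rb")); c=d["color"][120:270,150:450]; cv2.imwrite("pics/c1.png",cv2.resize(c[:,:,::-1],None,fx=2.6,fy=2.6,interpolation=cv2.INTER_CUBIC))
E
```

```text
top
wood/brass [ 12  65  66  19 686] [44.8 75.4] [ 11. 133. 123.] [0.9483 0.7286] 1.494 0.194 0.052
wood/brass [198  67  10   7  26] [202.8  70.8] [ 11. 132. 122.] [0.9652 0.2653] -1.294 0.026 0.017
wood/brass [159  67 131  19 883] [234.9  77.7] [ 11. 133. 123.] [0.9523 0.1992] 1.522 0.387 0.054
wood/brass [355  70 116  18 631] [428.7  79.4] [ 11. 133. 123.] [ 0.9513 -0.363 ] 1.529 0.343 0.05
wood/brass [88 76 14  7 57] [93.7 79. ] [ 11. 133. 123.] [0.9337 0.5837] 1.473 0.039 0.019
wood/brass [134  81  31   6 100] [151.5  83.6] [ 11. 132. 122.] [0.9231 0.4214] 1.55 0.089 0.017
wood/brass [174  81  55   8 141] [195.8  85.4] [ 11. 132. 122.] [0.9185 0.2679] 1.496 0.161 0.019
wood/brass [480  80  11   6  31] [484.1  82.9] [ 11. 134. 122.] [ 0.9337 -0.5785] 1.442 0.031 0.016
wood/brass [11 83 20  4 37] [19.6 84.5] [ 11. 133. 122.] [0.9154 0.7983] 1.541 0.055 0.008
wood/brass [339  83  46   6 115] [359.5  85.7] [ 11. 132. 122.] [ 0.923 -0.21 ] -1.569 0.134 0.016
wood/brass [406  88  18   3  27] [414.3  88.7] [ 11. 133. 122.] [ 0.9139 -0.3679] 1.559 0.051 0.006
wood/brass [ 81 126  22   4 
[... 5987 characters left out ...]
0.6499] -1.559 0.063 0.016
wood/brass [532 397  28   4  58] [544.9 399. ] [ 11. 134. 122.] [ 0.0342 -0.6979] 1.532 0.073 0.009
wood/brass [137 417  20   2  28] [147.2 417.5] [ 11. 131. 122.] [-0.0201  0.3871] 1.547 0.051 0.003
red [271 227  10   9  69] [275.4 230.8] [  1. 164. 213.] [0.4847 0.0424] 1.504 0.026 0.023
red [   0  331   69   83 3523] [ 30.3 374. ] [ 94. 189. 181.] [0.1026 0.6877] -0.225 0.208 0.191
scene
wood/brass [484 250  76   9  93] [520.8 253.8] [ 16. 129. 181.] [0.6469 0.6501] -1.448 0.195 0.027
red [274 190  10   9  77] [278.7 194. ] [  1. 210. 217.] [0.4902 0.0476] 0.133 0.035 0.024
red [533 195  20  12 153] [542.1 200.5] [  4. 204. 221.] [0.4843 0.7496] 0.081 0.046 0.04
```

View pics/c1.png

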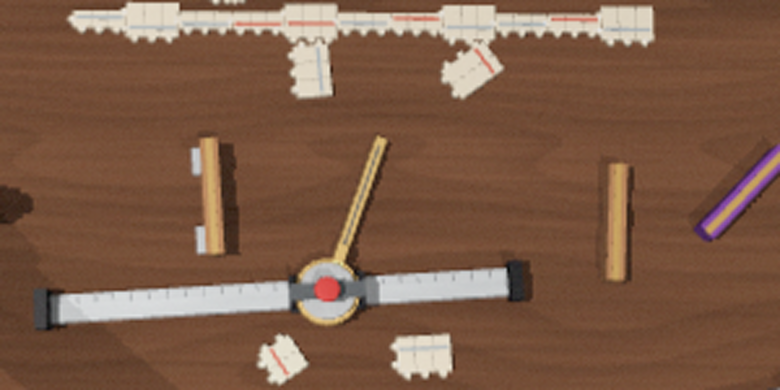

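The crop shows the fixed side, with its two grey brackets on its left, running from (208,138) to (213,254). The blade runs from (381,138) to the disc at (327,290). Chunks lie at (283,360) and (420,355), and the loose side is at (618,222). I'll tighten the mask.

```bash
python3 - <<'E'
from h import *
d=pickle.load(open("top0.pkl","rb")); hsv=cv2.cvtColor(d["color"],cv2.COLOR_RGB2HSV); H,S,V=[hsv[...,i].astype(int) for i in range(3)]
roi=np.zeros(H.shape,bool); roi[160:260,155:420]=1
for s,c,k in blobs(roi&(H>=10)&(H<=28)&(S>90)&(V>150),40):
    for z in(.016,.032):
        p=pca_m(d,k,z); print("wood",s,z,p[0].round(4),*np.round(p[1:],3))
for s,c,k in blobs(roi&(S<60)&(V>140),60):
    p=pca_m(d,k,.01); print("rail",s,p[0].round(4),*np.round(p[1:],3))
for s,c,k in blobs(roi&(V<55),20): print("dark",s,ray(d,c,.03).round(4))
from rig import env
tool(env)
E
```

```text
wood [227 173   9  45 303] 0.016 [0.5931 0.1735] 0.076 0.131 0.02
wood [227 173   9  45 303] 0.032 [0.5906 0.1718] 0.076 0.129 0.02
wood [265 172  34  56 206] 0.016 [0.5748 0.0152] -0.397 0.184 0.053
wood [265 172  34  56 206] 0.032 [0.5725 0.0155] -0.397 0.181 0.053
wood [383 183   8  45 301] 0.016 [ 0.567  -0.2816] -0.053 0.13 0.02
wood [383 183   8  45 301] 0.032 [ 0.5648 -0.2779] -0.053 0.129 0.02
wood [265 236  22   9  45] 0.016 [0.4616 0.0428] 1.55 0.061 0.022
wood [265 236  22   9  45] 0.032 [0.4606 0.0427] 1.55 0.06 0.022
rail [266 221  20   8  96] [0.5081 0.0436] -1.476 0.056 0.021
rail [294 223  52  14 555] [ 0.494  -0.0851] -1.497 0.147 0.033
rail [173 228  88  16 990] [0.4737 0.2132] -1.502 0.253 0.033
rail [266 234  21   9 117] [0.4679 0.0408] -1.529 0.058 0.023
rail [249 249  19  11 134] [0.4218 0.0926] -1.562 0.052 0.029
rail [300 249  24  11 238] [ 0.4228 -0.0618] -1.56 0.067 0.029
dark [345 221   7  15  83] [[ 0.4973 -0.1652  0.03  ]]
dark [167 231   8  16  35] [[0.4609 0.3449 0.03  ]]
tcp [0.268  0.6732 0.2305] yaw_y 1.192 z [-0.    -0.001 -1.   ]
```

```bash
python3 -m creep '[[0,0,0,0,0,0,-0.115],[0,0,0,0,0,0,-0.115],[0,0,0,0,0,0,-0.115],[0,0,0,0,0,0,-0.11]]' 30; python3 -c "
from h import *;from rig import env
tool(env,[.605,-.05,.15],1.647)"
```

```text
time_s: 0.5
eef_pos: [0.268, 0.6733, 0.2308]
eef_rot: [-0.0, -0.04, 0.999, -0.0]
ft_force: [0.8, 0.2, 0.6]
opening: 0.0281
grip_force: 0.0
tcp [0.268  0.6733 0.2308] yaw_y 1.6518 z [-0.    -0.001 -1.   ]
d tool [-0.2774 -0.7481  0.0813]
rz 0.004762046681979992
```

```bash
R='x'; python3 -m creep '[[0,-0.015,-0.042,0.004,0,0,0],[0,-0.015,-0.042,0.004,0,0,0],[0,-0.015,-0.042,0.004,0,0,0],[0,-0.015,-0.042,0.004,0,0,0],[0,-0.015,-0.042,0.004,0,0,0]]'; python3 -m creep '[[0,-0.015,-0.042,0.004,0,0,0],[0,-0.015,-0.042,0.004,0,0,0],[0,-0.015,-0.042,0.004,0,0,0],[0,-0.015,-0.042,0.004,0,0,0],[0,-0.015,-0.042,0.004,0,0,0]]'; python3 -m creep '[[0,-0.015,-0.042,0.004,0,0,0],[0,-0.015,-0.042,0.004,0,0,0],[0,-0.015,-0.042,0.004,0,0,0],[0,-0.015,-0.042,0.004,0,0,0],[0,0,0,0,0,0,0]]'; python3 - <<'E'
from h import *
from rig import env
tool(env,[.605,-.05,.15],1.647)
d=env.get_image("wrist"); cv2.imwrite("pics/w1.png",d["color"][:,:,::-1]); pickle.dump(d,open("w1.pkl","wb"))
E
```

```text
time_s: 1.0
eef_pos: [0.3593, 0.468, 0.2109]
eef_rot: [-0.0, -0.038, 0.999, -0.0]
ft_force: [0.7, 0.4, -0.9]
opening: 0.0001
grip_force: 0.0
time_s: 1.5
eef_pos: [0.45, 0.2645, 0.191]
eef_rot: [-0.0, -0.038, 0.999, -0.0]
ft_force: [1.2, -0.2, -0.1]
opening: -0.0
grip_force: 0.0
time_s: 2.0
eef_pos: [0.524, 0.0965, 0.1746]
eef_rot: [-0.0, -0.034, 0.999, -0.001]
ft_force: [-0.7, 0.3, -1.0]
opening: -0.0003
grip_force: 0.0
tcp [0.524  0.0965 0.1746] yaw_y 1.638 z [-0.    -0.003 -1.   ]
d tool [-0.071  -0.1515  0.025 ]
rz -0.008977912527383891
```

View pics/w1.png

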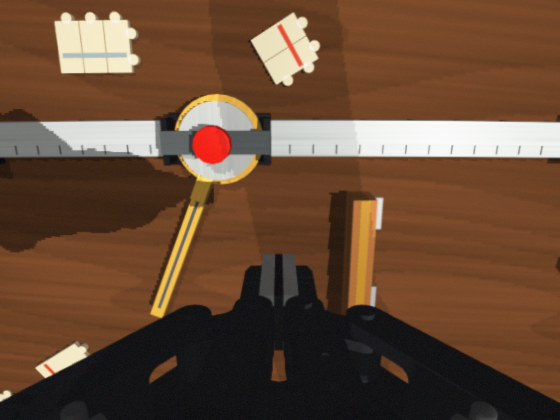

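The wrist view shows the cap at (211,144), the blade from (205,195) to (158,316), the fixed side from (365,200) to (360,305), and the rail edges at rows 121 and 157.

```bash
python3 - <<'E'
from h import *
d=pickle.load(open("w1.pkl","rb")); im=d["color"].astype(int); hsv=cv2.cvtColor(d["color"],cv2.COLOR_RGB2HSV); H,S,V=[hsv[...,i].astype(int) for i in range(3)]
for r in(215,280): print(r,[tuple(im[r,c]) [:2] for c in range(338,386,2)])
m=((H<5)|(H>174))&(S>150)&(V>150); m[:, :180]=0;m[:,240:]=0;m[180:]=0
ys,xs=np.nonzero(m); print("cap",ray(d,[xs.mean(),ys.mean()],.061).round(4))
b=(H>=15)&(H<=28)&(S>110)&(V>150); b[:205]=0;b[320:]=0;b[:,:150]=0;b[:,210:]=0
print("blade",pca_m(d,b,.016))
g=[]
for c in list(range(20,150,10))+list(range(290,550,10)):
    col=np.nonzero((S[100:180,c]<40)&(V[100:180,c]>90))[0]+100; g.append([c,(col.min()+col.max())/2])
P=ray(d,g,.01)[:,:2]; print("rail",pca(P), P[0],P[-1])
E
```

```text
215 [(np.int64(52), np.int64(33)), (np.int64(49), np.int64(30)), (np.int64(52), np.int64(33)), (np.int64(52), np.int64(33)), (np.int64(65), np.int64(44)), (np.int64(65), np.int64(43)), (np.int64(64), np.int64(40)), (np.int64(108), np.int64(68)), (np.int64(186), np.int64(118)), (np.int64(189), np.int64(122)), (np.int64(190), np.int64(121)), (np.int64(197), np.int64(139)), (np.int64(214), np.int64(156)), (np.int64(217), np.int64(160)), (np.int64(216), np.int64(158)), (np.int64(214), np.int64(157)), (np.int64(198), np.int64(131)), (np.int64(219), np.int64(139)), (np.int64(220), np.int64(142)), (np.int64(221), np.int64(179)), (np.int64(223), np.int64(224)), (np.int64(221), np.int64(220)), (np.int64(150), np.int64(120)), (np.int64(126), np.int64(76))]
280 [(np.int64(43), np.int64(27)), (np.int64(45), np.int64(28)), (np.int64(51), np.int64(32)), (np.int64(65), np.int64(40)), (np.int64(63), np.int64(41)), (np.int64(76), np.int64(49)), (np.int64(164), np.int64(102)), (np.int64(180), np.int64(115)), (np.int64(180), np.int64(115)), (np.int64(182), np.int64(124)), (np.int64(198), np.int64(142)), (np.int64(201), np.int64(146)), (np.int64(199), np.int64(144)), (np.int64(198), np.int64(142)), (np.int64(183), np.int64(117)), (np.int64(179), np.int64(113)), (np.int64(179), np.int64(114)), (np.int64(132), np.int64(82)), (np.int64(109), np.int64(65)), (np.int64(126), np.int64(75)), (np.int64(128), np.int64(77)), (np.int64(127), np.int64(75)), (np.int64(127), np.int64(75)), (np.int64(125), np.int64(75))]
cap [[0.4842 0.0466 0.061 ]]
blade (array([0.6025749 , 0.00607044]), np.float64(-0.332908802423838), np.float64(0.1252324123889011), np.float64(0.013309425572555166))
rail (array([0.48116493, 0.09559019]), np.float64(-1.502783253044207), np.float64(0.45407464929510355), np.float64(0.0008733386506767781)) [ 0.4966296  -0.13091983] [0.46607129 0.32212549]
```

```bash
python3 - <<'E'
from h import *
d=pickle.load(open("w1.pkl","rb"));im=d["color"].astype(float)
R=im[...,0]; pts=[]
for r in range(206,298,4):
    c=np.arange(335,366); v=R[r,c]; i=np.nonzero(v>125)[0][0]; pts.append([c[i-1]+(125-v[i-1])/(v[i]-v[i-1]),r])
P=ray(d,pts,.032)[:,:2]; p=pca(P); print("right face edge",p,P[0],P[-1])
from rig import env
tool(env,[.605,-.05,.05],1.57+p[1])
E
```

```text
right face edge (array([0.57281121, 0.16411882]), np.float64(0.08101446704790752), np.float64(0.0833517050893081), np.float64(8.599860286499528e-05)) [0.53127274 0.16073764] [0.61435183 0.16747347]
tcp [0.523  0.0997 0.1747] yaw_y 1.6408 z [-0.001 -0.001 -1.   ]
d tool [-0.0715 -0.1549  0.1249]
rz -0.010242919727881494
```

```bash
python3 -m creep '[[0,-0.018,-0.041,0,0,0,-0.01],[0,-0.018,-0.041,0,0,0,0],[0,-0.018,-0.041,0.02,0,0,0],[0,-0.018,-0.041,0.03,0,0,0],[0,0,0,0.03,0,0,0]]'; python3 -m creep '[[0,0,0,0.04,0,0,0],[0,0,0,0.025,0,0,0],[0,0,0,0,0,0,0],[0,0,0,0,0,0,0]]';python3 -c "
from h import *;from rig import env
tool(env,[.605,0.,.008],1.652); print(env.sense()['ft_force'])"
```

```text
time_s: 2.55
eef_pos: [0.6089, -0.0565, 0.097]
eef_rot: [0.002, -0.04, 0.999, -0.001]
ft_force: [-0.3, 0.0, -0.6]
opening: 0.0001
grip_force: 0.0
time_s: 2.95
eef_pos: [0.6061, -0.05, 0.0326]
eef_rot: [-0.0, -0.044, 0.999, 0.0]
ft_force: [-0.3, 0.7, 0.5]
opening: 0.0003
grip_force: 0.0
tcp [ 0.6061 -0.05    0.0326] yaw_y 1.6584 z [-0.001  0.    -1.   ]
d tool [-0.0033  0.0499  0.0246]
rz 0.00643426995021823
[-0.25114465  0.73798762  0.48428756]
```

```bash
python3 -m creep '[[0,0,0,0.024,0,0,0],[0,0,0,0,0,0,0],[0,0,0.01,0,0,0,0],[0,0,0.01,0,0,0,0],[0,0,0.01,0,0,0,0]]'; python3 -m creep '[[0,0,0.01,0,0,0,0],[0,0,0.015,0,0,0,0],[0,0,0.015,0,0,0,0],[0,0,0.015,0,0,0,0],[0,0,0.015,0,0,0,0]]';python3 -m creep '[[0,0,0.015,0,0,0,0],[0,0,0.01,0,0,0,0],[0,0,0.005,0,0,0,0],[0,0,0.003,0,0,0,0],[0,0,0,0,0,0,0]]'; python3 - <<'E'
from h import *
from rig import env
tool(env,[.605,.14,.008],1.652)
d=env.get_image("top"); cv2.imwrite("pics/t2.png",cv2.resize(d["color"][120:270,150:450,::-1],None,fx=2.6,fy=2.6,interpolation=cv2.INTER_CUBIC))
E
```

```text
time_s: 3.45
eef_pos: [0.6042, -0.0198, 0.0098]
eef_rot: [0.001, -0.043, 0.999, 0.0]
ft_force: [-0.1, 0.5, -0.3]
opening: -0.0003
grip_force: 0.0
time_s: 3.95
eef_pos: [0.5989, 0.0504, 0.0091]
eef_rot: [0.002, -0.043, 0.999, 0.0]
ft_force: [4.7, -0.5, 6.1]
opening: -0.0
grip_force: 3.0
time_s: 4.45
eef_pos: [0.596, 0.0837, 0.009]
eef_rot: [0.002, -0.044, 0.999, 0.001]
ft_force: [2.8, 0.7, 5.3]
opening: -0.0001
grip_force: 2.9
tcp [0.596  0.0837 0.009 ] yaw_y 1.6588 z [ 0.003  0.001 -1.   ]
d tool [-0.0139  0.0553  0.0012]
rz 0.006770069032155046
```

View pics/t2.png

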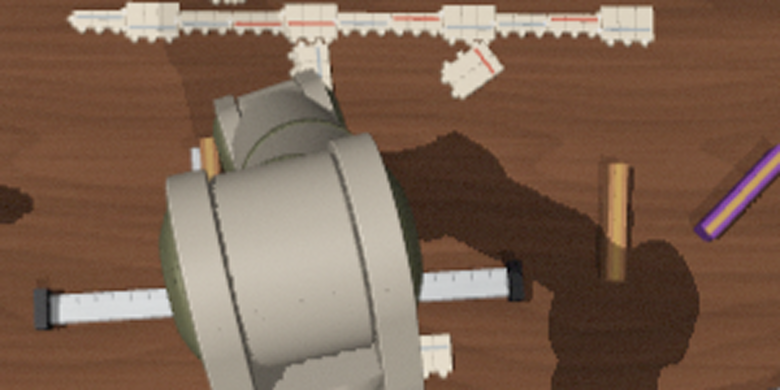

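The top view is blocked by the arm, so I'll use the wrist camera.

```bash
python3 - <<'E'
from h import *
from rig import env
d=env.get_image("wrist"); cv2.imwrite("pics/w2.png",d["color"][:,:,::-1]); pickle.dump(d,open("w2.pkl","wb"))
E
```

```text
(no output)
```

View pics/w2.png

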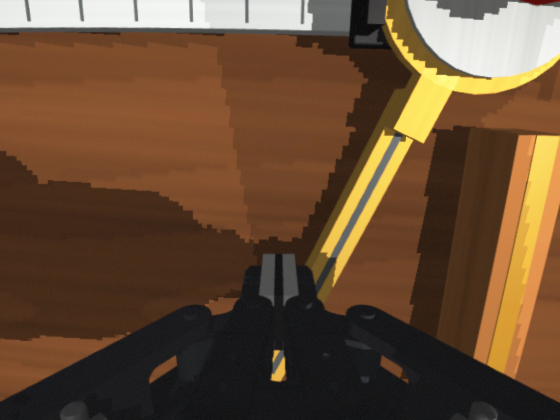

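The blade runs from (405,130) to (318,300), still leaning right. The finger tip at (278,255) is on its right side, and the fixed side is at (520,140) to (490,360) with a gap remaining.

```bash
python3 - <<'E'
from h import *
from rig import env
s=env.sense(); print(s["ft_force"],s["wrist_torque"],s["grip_force"])
tool(env)
d=pickle.load(open("w2.pkl","rb"));hsv=cv2.cvtColor(d["color"],cv2.COLOR_RGB2HSV); H,S,V=[hsv[...,i].astype(int) for i in range(3)]
# groove line: dark grey in blade
b=(H>=18)&(H<=28)&(S>150)&(V>150); b[:145]=0;b[255:]=0;b[:,:300]=0;b[:,420:]=0
L=[];Rr=[]
for r in range(150,250,5):
    c=np.nonzero(b[r])[0]; L.append([c.min(),r]);Rr.append([c.max(),r])
for q in(L,Rr): print("blade edge (img L = world right? )",pca(ray(d,q,.016)))
xyz=np.array([[*env.sense()["eef_pos"]]]); print("tcp px",cv2.projectPoints(xyz,d["rvec"],d["tvec"],d["camera_matrix"],d["dist"])[0].ravel())
E
```

```text
[ 2.66242645 -0.0308583   5.42979654] [ 0.17532931 -0.6462971  -0.0534967 ] 3.0634827086760197
tcp [0.5958 0.0833 0.009 ] yaw_y 1.6583 z [ 0.003  0.001 -1.   ]
blade edge (img L = world right? ) (array([0.55809998, 0.10930703]), np.float64(-0.3276307076688833), np.float64(0.04303249078949192), np.float64(0.00041140247903149877))
blade edge (img L = world right? ) (array([0.55686474, 0.12258499]), np.float64(-0.33076177059663153), np.float64(0.0431921297065747), np.float64(0.0004344489658862459))
tcp px [274.18569296 271.34819314]
```

```bash
python3 -m creep '[[0,0,0,-0.002,0,0,0],[0,0,0,0,0,0,0]]'; python3 -m creep '[[0,0,0.004,0,0,0,0],[0,0,0,0,0,0,0]]';python3 -m creep '[[0,0,0.006,0,0,0,0],[0,0,0.004,0,0,0,0],[0,0,0,0,0,0,0]]'
```

```text
time_s: 4.75
eef_pos: [0.5939, 0.0821, 0.0104]
eef_rot: [-0.001, -0.044, 0.999, -0.0]
ft_force: [-0.5, 0.8, -0.1]
opening: 0.0001
grip_force: 0.0
time_s: 4.95
eef_pos: [0.5938, 0.0861, 0.0102]
eef_rot: [-0.0, -0.044, 0.999, 0.0]
ft_force: [-0.1, 0.3, 0.5]
opening: -0.0001
grip_force: 0.0
time_s: 5.25
eef_pos: [0.5934, 0.0964, 0.0104]
eef_rot: [-0.0, -0.044, 0.999, 0.0]
ft_force: [-0.7, 1.5, 0.4]
opening: -0.0001
grip_force: 0.0
```

```bash
python3 -m creep '[[0,0,0.005,0,0,0,0],[0,0,0.005,0,0,0,0],[0,0,0.003,0,0,0,0],[0,0,0.003,0,0,0,0],[0,0,0,0,0,0,0]]'; python3 -m creep '[[0,0,0.003,0,0,0,0],[0,0,0.003,0,0,0,0],[0,0,0.003,0,0,0,0],[0,0,0,0,0,0,0]]';python3 -c "
from h import *;from rig import env
tool(env,[.595,.139,.0104]);d=env.get_image('wrist'); cv2.imwrite('pics/w3.png',d['color'][:,:,::-1])"
```

```text
time_s: 5.75
eef_pos: [0.5921, 0.1119, 0.0105]
eef_rot: [0.0, -0.044, 0.999, 0.0]
ft_force: [-0.2, 0.6, 0.4]
opening: 0.0
grip_force: 0.0
time_s: 6.15
eef_pos: [0.5916, 0.1196, 0.0105]
eef_rot: [0.0, -0.043, 0.999, -0.0]
ft_force: [1.6, -3.1, -0.6]
opening: -0.0001
grip_force: 1.6
tcp [0.5916 0.1196 0.0105] yaw_y 1.6565 z [ 0.    -0.001 -1.   ]
d tool [-0.005  0.019  0.   ]
```

View pics/w3.png

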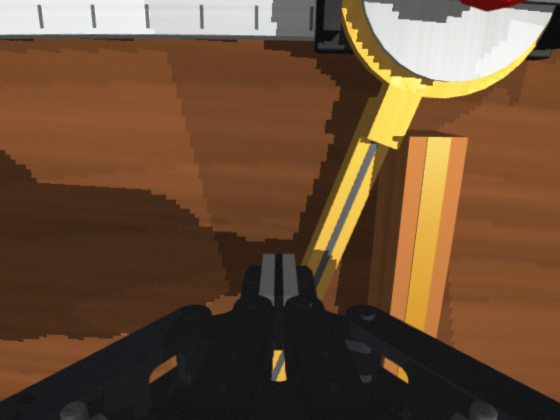

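The near end of the blade now touches the fixed side at (405,150) and the blade has begun to swing. I'll continue gently.

```bash
python3 -m creep '[[0,0,0.003,0,0,0,0],[0,0,0.003,0,0,0,0],[0,0,0,0,0,0,0]]'; python3 -m creep '[[0,0,0.003,0,0,0,0],[0,0,0.003,0,0,0,0],[0,0,0,0,0,0,0]]'; python3 -m creep '[[0,0,0.002,0,0,0,0],[0,0,0,0,0,0,0]]'
```

```text
time_s: 6.5
eef_pos: [0.591, 0.1265, 0.0105]
eef_rot: [0.0, -0.043, 0.999, 0.0]
ft_force: [0.3, -2.1, -0.5]
opening: -0.0002
grip_force: 1.5
time_s: 6.8
eef_pos: [0.5904, 0.1329, 0.0105]
eef_rot: [0.0, -0.043, 0.999, 0.0]
ft_force: [0.6, -2.7, -0.2]
opening: 0.0002
grip_force: 1.1
time_s: 7.0
eef_pos: [0.5902, 0.1345, 0.0105]
eef_rot: [0.0, -0.043, 0.999, 0.0]
ft_force: [1.5, -2.1, -0.0]
opening: 0.0004
grip_force: 1.2
```

```bash
for i in 1; do python3 -m creep '[[0,0,0.002,0,0,0,0],[0,0,0,0,0,0,0]]'; python3 -m creep '[[0,0,0.0015,0,0,0,0],[0,0,0,0,0,0,0]]'; python3 -m creep '[[0,0,0.001,0,0,0,0],[0,0,0,0,0,0,0]]'; done;  python3 - <<'E'
from h import *
from rig import env
d=env.get_image("wrist"); pickle.dump(d,open("w4.pkl","wb")); cv2.imwrite('pics/w4.png',d['color'][:,:,::-1])
E
```

```text
time_s: 7.2
eef_pos: [0.59, 0.1364, 0.0105]
eef_rot: [0.0, -0.043, 0.999, 0.0]
ft_force: [2.0, -2.1, -0.6]
opening: 0.0
grip_force: 1.3
time_s: 7.4
eef_pos: [0.5899, 0.1378, 0.0105]
eef_rot: [0.0, -0.043, 0.999, 0.0]
ft_force: [2.1, -3.3, -2.0]
opening: -0.0001
grip_force: 1.3
time_s: 7.6
eef_pos: [0.5898, 0.1387, 0.0105]
eef_rot: [0.0, -0.043, 0.999, 0.0]
ft_force: [2.0, -3.0, -1.0]
opening: 0.0003
grip_force: 1.4
```

View pics/w4.png

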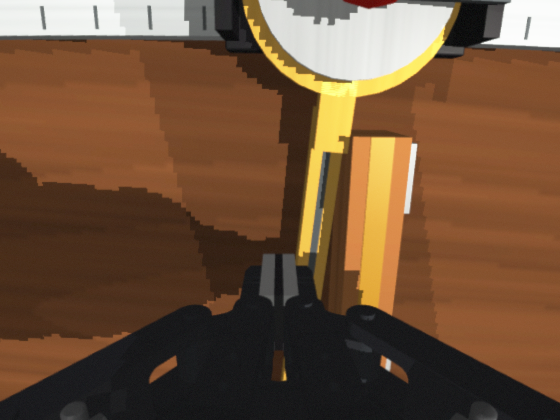

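The blade is almost parallel to the fixed side now, with its edge at (345,150) against the side's edge at (352,137). A little further.

```bash
python3 -m creep '[[0,0,0.001,0,0,0,0],[0,0,0.001,0,0,0,0],[0,0,0,0,0,0,0]]'; python3 -m creep '[[0,0,0.001,0,0,0,0],[0,0,0,0,0,0,0]]'; python3 -m creep '[[0,0,0.001,0,0,0,0],[0,0,0,0,0,0,0]]'
```

```text
time_s: 7.95
eef_pos: [0.5897, 0.1407, 0.0105]
eef_rot: [0.0, -0.043, 0.999, 0.0]
ft_force: [1.8, -2.8, -0.1]
opening: 0.0001
grip_force: 1.4
time_s: 8.15
eef_pos: [0.5896, 0.1417, 0.0105]
eef_rot: [0.0, -0.043, 0.999, 0.0]
ft_force: [2.6, -2.8, -0.4]
opening: 0.0002
grip_force: 1.5
time_s: 8.35
eef_pos: [0.5895, 0.1427, 0.0105]
eef_rot: [0.0, -0.043, 0.999, 0.0]
ft_force: [2.6, -3.4, -1.7]
opening: -0.0
grip_force: 1.5
```

```bash
python3 -m creep '[[0,0,0.001,0,0,0,0],[0,0,0,0,0,0,0]]'; python3 -m creep '[[0,0,0.001,0,0,0,0],[0,0,0,0,0,0,0]]'; python3 -m creep '[[0,0,0.001,0,0,0,0],[0,0,0,0,0,0,0]]'
```

```text
time_s: 8.55
eef_pos: [0.5894, 0.1437, 0.0105]
eef_rot: [0.0, -0.043, 0.999, 0.0]
ft_force: [2.4, -2.9, -0.9]
opening: -0.0
grip_force: 1.5
time_s: 8.75
eef_pos: [0.5894, 0.1446, 0.0105]
eef_rot: [0.0, -0.043, 0.999, 0.0]
ft_force: [2.2, -3.3, -0.9]
opening: -0.0
grip_force: 1.5
time_s: 8.95
eef_pos: [0.5893, 0.1448, 0.0105]
eef_rot: [0.0, -0.043, 0.999, -0.0]
ft_force: [3.0, -5.6, -0.5]
opening: -0.0002
grip_force: 2.8
```

```bash
python3 -m creep '[[0,0,0.001,0,0,0,0],[0,0,0,0,0,0,0],[0,0,0,0,0,0,0]]';  python3 - <<'E'
from h import *
from rig import env
d=env.get_image("wrist"); pickle.dump(d,open("w5.pkl","wb"));im=d["color"]; hsv=cv2.cvtColor(im,cv2.COLOR_RGB2HSV); H,S,V=[hsv[...,i].astype(int) for i in range(3)]
for r in(160,200,240): print(r,[(int(H[r,c]),int(S[r,c]),int(V[r,c])) for c in range(286,350,3)])
R=cv2.Rodrigues(d["rvec"])[0]; print((-R.T@d["tvec"].reshape(3)).round(3))
E
```

```text
time_s: 9.25
eef_pos: [0.5893, 0.1449, 0.0105]
eef_rot: [-0.0, -0.042, 0.999, -0.001]
ft_force: [2.9, -8.1, 0.0]
opening: -0.0
grip_force: 4.0
160 [(12, 166, 57), (12, 161, 57), (12, 167, 55), (20, 175, 153), (24, 167, 248), (24, 166, 248), (24, 165, 248), (19, 142, 209), (90, 10, 49), (90, 10, 51), (19, 163, 122), (20, 167, 124), (20, 167, 125), (20, 173, 122), (13, 155, 79), (13, 160, 83), (14, 170, 221), (14, 165, 225), (14, 165, 226), (14, 166, 226), (14, 166, 226), (14, 165, 226)]
200 [(12, 155, 56), (13, 165, 54), (12, 162, 55), (20, 169, 229), (23, 166, 247), (23, 165, 247), (19, 170, 144), (30, 14, 54), (70, 14, 53), (20, 75, 71), (20, 168, 123), (20, 169, 122), (19, 170, 123), (17, 164, 95), (13, 152, 82), (14, 166, 167), (14, 165, 222), (14, 168, 222), (14, 165, 223), (14, 167, 222), (14, 168, 222), (21, 171, 239)]
240 [(11, 146, 56), (11, 151, 54), (15, 154, 71), (23, 169, 243), (23, 169, 246), (23, 169, 246), (21, 170, 230), (60, 10, 50), (90, 10, 50), (20, 169, 119), (19, 167, 125), (19, 170, 123), (20, 166, 118), (13, 161, 79), (14, 161, 108), (13, 165, 219), (13, 166, 220), (13, 165, 220), (14, 168, 219), (14, 166, 220), (18, 185, 212), (20, 181, 235)]
[0.516 0.141 0.155]
```

```bash
python3 -m creep '[[0,0,-0.005,0,0,0,0],[0,0,-0.015,0,0,0,0],[0,0,-0.02,-0.01,0,0,0],[0,0,0,-0.04,0,0,0],[0,0,0,-0.045,0,0,0]]'; python3 -m creep '[[0,0,0,-0.045,0,0,0],[0,0.02,0,-0.03,0,0,0],[0,0.03,0,0,0,0,0],[0,0,0,0,0,0,0],[0,0,0,0,0,0,0]]'; python3 - <<'E'
from h import *
from rig import env
d=env.get_image("wrist"); pickle.dump(d,open("w6.pkl","wb")); im=d["color"]; hsv=cv2.cvtColor(im,cv2.COLOR_RGB2HSV); H,S,V=[hsv[...,i].astype(int) for i in range(3)]
m=((H<5)|(H>174))&(S>150)&(V>150)
for s,c,k in blobs(m,100): print("cap",s,ray(d,c,.061).round(4))
b=(H>=15)&(H<=30)&(S>110)&(V>110)
for s,c,k in blobs(b,100): print(s,c.round())
tool(env,[.4771,.1503,.1]); cv2.imwrite('pics/w6.png',im[:,:,::-1])
E
```

```text
time_s: 9.8
eef_pos: [0.591, 0.1051, 0.1051]
eef_rot: [-0.002, -0.043, 0.999, -0.0]
ft_force: [1.9, 0.3, -0.6]
opening: 0.0
grip_force: 0.0
time_s: 10.3
eef_pos: [0.5421, 0.102, 0.1808]
eef_rot: [-0.0, -0.043, 0.999, 0.0]
ft_force: [0.5, 0.0, 0.1]
opening: -0.0
grip_force: 0.0
cap [ 332  101   37   38 1091] [[0.4775 0.1499 0.061 ]]
[300  70  86  38 633] [342.  83.]
[ 300  130   81  181 1593] [333. 204.]
[ 344  178   21  136 1383] [354. 242.]
tcp [0.5429 0.1021 0.1805] yaw_y 1.6572 z [ 0.  0. -1.]
d tool [0.0614 0.0536 0.0805]
```

View pics/w6.png

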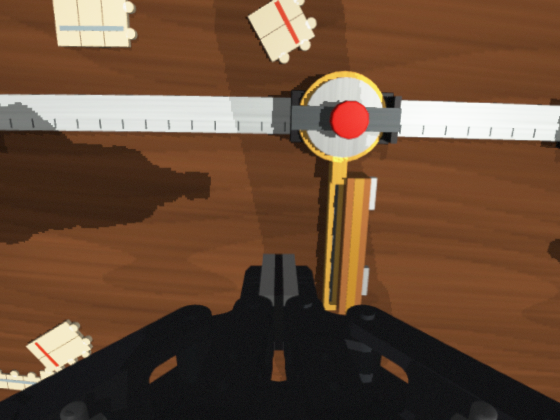

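The blade lies flush along the fixed side: blade (335,165) to (330,305), side (350,180) to (345,310). The cap at (350,119) agrees with the prediction, so I'll go over it and press.

```bash
python3 -m creep '[[0,0.03,0.027,0.02,0,0,0],[0,0.0313,0.0267,0.02,0,0,0],[0,0,0,0.03,0,0,0],[0,0,0,0.03,0,0,0],[0,0,0,0,0,0,0]]';python3 -c "
from h import *;from rig import env
tool(env,[.4773,.1501,.055])"
```

```text
time_s: 10.85
eef_pos: [0.4758, 0.1505, 0.0772]
eef_rot: [-0.003, -0.044, 0.999, -0.001]
ft_force: [0.5, -0.1, -0.2]
opening: 0.0
grip_force: 0.0
tcp [0.4758 0.1505 0.0772] yaw_y 1.6582 z [-0.005 -0.002 -1.   ]
d tool [-0.0016 -0.0005  0.0222]
```

```bash
python3 -m creep '[[0,-0.001,0,0.01,0,0,0],[0,0,0,0.005,0,0,0],[0,0,0,0.002,0,0,0],[0,0,0,0.002,0,0,0],[0,0,0,0,0,0,0]]';python3 -m creep '[[0,0,0,0.002,0,0,0],[0,0,0,0.001,0,0,0],[0,0,0,0,0,0,0]]';python3 -m creep '[[0,0,0,0.001,0,0,0],[0,0,0,0,0,0,0]]'
```

```text
time_s: 11.35
eef_pos: [0.4783, 0.1506, 0.0618]
eef_rot: [0.0, -0.043, 0.999, 0.0]
ft_force: [-0.5, 0.2, 0.6]
opening: -0.0001
grip_force: 0.0
time_s: 11.65
eef_pos: [0.4784, 0.1507, 0.0587]
eef_rot: [0.0, -0.043, 0.999, 0.0]
ft_force: [-0.7, 0.0, 2.5]
opening: -0.0004
grip_force: 1.3
time_s: 11.85
eef_pos: [0.4783, 0.1507, 0.0575]
eef_rot: [0.0, -0.043, 0.999, 0.0]
ft_force: [1.9, 0.8, 3.7]
opening: -0.0002
grip_force: 1.6
```

```bash
python3 -m creep '[[0,0,0,0.001,0,0,0],[0,0,0,0.001,0,0,0],[0,0,0,0,0,0,0]]';python3 -m creep '[[0,0,0,0.001,0,0,0],[0,0,0,0,0,0,0]]';python3 -m creep '[[0,0,0,0.001,0,0,0],[0,0,0,0,0,0,0]]';python3 -m creep '[[0,0,0,0.001,0,0,0],[0,0,0,0,0,0,0],[0,0,0,0,0,0,0]]'
```

```text
time_s: 12.15
eef_pos: [0.4782, 0.1507, 0.0554]
eef_rot: [0.0, -0.043, 0.999, 0.0]
ft_force: [2.0, -0.6, 1.9]
opening: 0.0002
grip_force: 0.9
time_s: 12.35
eef_pos: [0.4783, 0.1507, 0.0549]
eef_rot: [0.0, -0.043, 0.999, 0.0]
ft_force: [0.4, -1.7, 9.9]
opening: 0.0001
grip_force: 5.2
time_s: 12.55
eef_pos: [0.4784, 0.1508, 0.0547]
eef_rot: [0.001, -0.043, 0.999, 0.0]
ft_force: [-1.9, -0.9, 23.5]
opening: 0.0006
grip_force: 11.9
time_s: 12.85
eef_pos: [0.4783, 0.1508, 0.0545]
eef_rot: [0.001, -0.043, 0.999, 0.0]
ft_force: [-3.5, -0.7, 36.9]
opening: 0.0003
grip_force: 18.6
```

```bash
python3 -m creep '[[0,0,0,-0.005,0,0,0],[0,0,0,-0.02,0,0,0.018],[0,0,0.02,-0.02,0,0,0],[0,0,0.04,0,0,0,0],[0,0,0.018,0.02,0,0,0]]'; python3 -m creep '[[0,0,0,0.03,0,0,0],[0,0,0,0.024,0,0,0],[0,0,0,0,0,0,0]]';python3 -c "
from h import *;from rig import env
tool(env,[.4735,.222,.022],1.639)"
```

```text
time_s: 13.35
eef_pos: [0.4736, 0.2322, 0.0794]
eef_rot: [0.002, -0.035, 0.999, 0.002]
ft_force: [0.5, 0.3, -1.6]
opening: 0.0002
grip_force: 0.0
time_s: 13.65
eef_pos: [0.4706, 0.2279, 0.0208]
eef_rot: [-0.003, -0.035, 0.999, -0.001]
ft_force: [-0.7, -0.2, 0.7]
opening: 0.0001
grip_force: 0.0
tcp [0.4706 0.2279 0.0208] yaw_y 1.6401 z [-0.005 -0.003 -1.   ]
d tool [-0.0025 -0.0061 -0.0012]
rz 0.0010993865546389259
```

```bash
python3 -m creep '[[0,-0.002,-0.01,0,0,0,0],[0,0,-0.005,0,0,0,0],[0,0,-0.004,0,0,0,0],[0,0,-0.004,0,0,0,0],[0,0,-0.005,0,0,0,0]]';python3 -m creep '[[0,0,-0.007,0,0,0,0],[0,0,-0.01,0,0,0,0],[0,0,-0.013,0,0,0,0],[0,0,-0.015,0,0,0,0],[0,0,-0.015,0,0,0,0]]'; python3 -m creep '[[0,0,-0.015,0,0,0,0],[0,0,-0.015,0,0,0,0],[0,0,-0.015,0,0,0,0],[0,0,-0.015,0,0,0,0],[0,0,-0.015,0,0,0,0]]';python3 -m creep '[[0,0,-0.015,0,0,0,0],[0,0,-0.015,0,0,0,0],[0,0,-0.015,0,0,0,0],[0,0,-0.015,0,0,0,0],[0,0,-0.012,0,0,0,0]]'
```

```text
time_s: 14.15
eef_pos: [0.477, 0.2006, 0.0242]
eef_rot: [0.001, -0.034, 0.999, 0.0]
ft_force: [0.0, -0.1, 0.8]
opening: 0.0001
grip_force: 0.4
time_s: 14.65
eef_pos: [0.4808, 0.1392, 0.0234]
eef_rot: [-0.0, -0.034, 0.999, -0.0]
ft_force: [0.4, 0.5, 0.4]
opening: -0.0004
grip_force: 0.4
time_s: 15.15
eef_pos: [0.4857, 0.0642, 0.0234]
eef_rot: [-0.0, -0.034, 0.999, -0.0]
ft_force: [1.3, 0.6, 0.0]
opening: -0.0005
grip_force: 0.4
time_s: 15.65
eef_pos: [0.4903, -0.0079, 0.0234]
eef_rot: [-0.0, -0.033, 0.999, -0.0]
ft_force: [0.3, 0.5, 0.8]
opening: -0.0001
grip_force: 0.3
```

```bash
python3 -m creep '[[0,0,-0.01,0,0,0,0],[0,0,-0.01,0,0,0,0],[0,0,-0.01,0,0,0,0],[0,0,-0.008,0,0,0,0],[0,0,-0.006,0,0,0,0]]';python3 -m creep '[[0,0,-0.004,0,0,0,0],[0,0,-0.004,0,0,0,0],[0,0,-0.003,0,0,0,0],[0,0,-0.003,0,0,0,0],[0,0,-0.002,0,0,0,0]]'; python3 -m creep '[[0,0,-0.002,0,0,0,0],[0,0,-0.002,0,0,0,0],[0,0,0,0,0,0,0]]'
```

```text
time_s: 16.15
eef_pos: [0.4937, -0.0505, 0.0235]
eef_rot: [-0.0, -0.034, 0.999, -0.0]
ft_force: [0.3, 0.0, -0.3]
opening: 0.0002
grip_force: 0.3
time_s: 16.65
eef_pos: [0.4949, -0.0658, 0.0235]
eef_rot: [0.0, -0.034, 0.999, -0.0]
ft_force: [-0.6, 0.5, 0.1]
opening: 0.0
grip_force: 0.3
time_s: 16.95
eef_pos: [0.4952, -0.07, 0.0235]
eef_rot: [0.0, -0.034, 0.999, -0.0]
ft_force: [0.5, -0.5, 0.5]
opening: -0.0001
grip_force: 0.0
```

```bash
python3 -m creep '[[0,0,-0.002,0,0,0,0],[0,0,-0.002,0,0,0,0],[0,0,-0.002,0,0,0,0],[0,0,0,0,0,0,0]]'; python3 -m creep '[[0,0,-0.002,0,0,0,0],[0,0,0,0,0,0,0]]';python3 -m creep '[[0,0,-0.002,0,0,0,0],[0,0,0,0,0,0,0]]'; python3 -m creep '[[0,0,-0.001,0,0,0,0],[0,0,0,0,0,0,0]]'
```

```text
time_s: 17.35
eef_pos: [0.4954, -0.0721, 0.0235]
eef_rot: [0.0, -0.036, 0.999, 0.002]
ft_force: [-1.8, 14.6, 3.4]
opening: -0.0001
grip_force: 7.5
time_s: 17.55
eef_pos: [0.4954, -0.0722, 0.0235]
eef_rot: [0.0, -0.037, 0.999, 0.003]
ft_force: [-3.4, 21.4, 4.4]
opening: -0.0001
grip_force: 10.9
time_s: 17.75
eef_pos: [0.4954, -0.0724, 0.0235]
eef_rot: [0.0, -0.038, 0.999, 0.004]
ft_force: [-4.8, 28.7, 6.4]
opening: -0.0001
grip_force: 14.4
time_s: 17.95
eef_pos: [0.4953, -0.0725, 0.0235]
eef_rot: [0.0, -0.039, 0.999, 0.004]
ft_force: [-5.7, 31.6, 6.8]
opening: 0.0001
grip_force: 16.1
```

```bash
python3 -m creep '[[0,0,0.01,0,0,0,0],[0,0,0.015,-0.01,0,0,0],[0,0,0,-0.04,0,0,0],[0,0,0,-0.05,0,0,0],[0,0,-0.01,-0.05,0,0,0]]'; python3 -m creep '[[0.085,-0.02,-0.04,-0.02,0,0,0],[0.085,-0.02,-0.04,-0.02,0,0,0],[0.085,-0.015,-0.04,0,0,0,0],[0.085,0,-0.025,0,0,0,0],[0.085,0,0,0,0,0,0]]';python3 -m creep '[[0.085,0,0,0,0,0,0]]'; python3 - <<'E'
from h import *
from rig import env
d=env.get_image("wrist"); pickle.dump(d,open("w7.pkl","wb")); cv2.imwrite('pics/w7.png',d['color'][:,:,::-1]); tool(env)
E
```

```text
time_s: 18.45
eef_pos: [0.4943, -0.0643, 0.1747]
eef_rot: [-0.0, -0.035, 0.999, 0.0]
ft_force: [1.4, 0.3, 0.8]
opening: -0.0004
grip_force: 0.0
time_s: 18.95
eef_pos: [0.5591, -0.2111, 0.2131]
eef_rot: [0.0, -0.031, 1.0, -0.001]
ft_force: [-0.6, -0.1, 0.2]
opening: 0.0724
grip_force: 0.0
time_s: 19.05
eef_pos: [0.559, -0.2066, 0.2128]
eef_rot: [-0.0, -0.033, 0.999, 0.0]
ft_force: [0.2, 0.7, 0.1]
opening: 0.0848
grip_force: 0.0
tcp [ 0.5592 -0.2055  0.2128] yaw_y 1.6391 z [-0.  0. -1.]
```

View pics/w7.png

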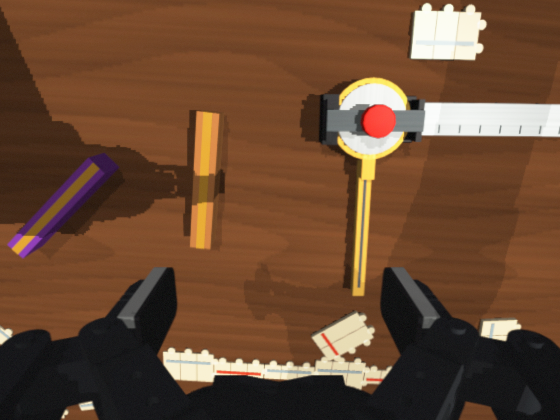

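The loose side is fully visible from (207,111) to (201,248). The blade runs from (368,180) to (358,295), with the cap at (379,121). That was my tenth view, so I'll work numerically from here.

```bash
cat > meas.py <<'E'
from h import *
def edges(d,rows,c0,c1,m,z):
    L=[];R=[]
    for r in rows:
        c=np.nonzero(m[r,c0:c1])[0]
        if len(c)>2: L.append([c0+c[0]-.5,r]);R.append([c0+c[-1]+.5,r])
    return pca(ray(d,L,z)),pca(ray(d,R,z))
if __name__=="__main__":
    d=pickle.load(open("w7.pkl","rb")); hsv=cv2.cvtColor(d["color"],cv2.COLOR_RGB2HSV); H,S,V=[hsv[...,i].astype(int) for i in range(3)]
    m=((H<5)|(H>174))&(S>150)&(V>150); m[:,:330]=0;m[180:]=0
    ys,xs=np.nonzero(m); print("cap",ray(d,[xs.mean(),ys.mean()],.055).round(4))
    b=(V>110)&(S>60)&(H>=14)&(H<=30)
    for a in edges(d,range(190,288,3),345,378,b,.016): print("blade",a[0].round(4),a[1].round(4))
    for r in(130,185,230): print(r,[(int(H[r,c]),int(S[r,c]),int(V[r,c])) for c in range(184,230,2)])
    for r in(230,): print(r,[(int(H[r,c]),int(S[r,c]),int(V[r,c])) for c in range(346,376,2)])
    l=(H>=10)&(H<=28)&(S>110)&(V>150); l[:,:180]=0; l[:,230:]=0; l[260:]=0
    ys,xs=np.nonzero(l); print("rows",ys.min(),ys.max()); p=pca_m(d,l,.032); print("loose",p)
E
python3 meas.py
```

```text
cap [[ 0.4961 -0.1259  0.055 ]]
blade [ 0.6179 -0.1228] 0.0814
blade [ 0.6169 -0.1083] 0.08
130 [(12, 165, 127), (11, 165, 122), (10, 152, 72), (12, 173, 68), (12, 165, 68), (12, 169, 77), (13, 171, 212), (14, 169, 223), (14, 169, 223), (18, 184, 232), (20, 190, 235), (20, 191, 236), (20, 190, 236), (20, 190, 235), (14, 170, 223), (14, 168, 224), (14, 169, 223), (13, 166, 149), (14, 172, 110), (13, 166, 117), (12, 168, 100), (11, 160, 102), (11, 161, 100)]
185 [(12, 158, 68), (12, 156, 67), (12, 166, 66), (11, 158, 68), (13, 163, 78), (13, 167, 119), (13, 167, 119), (14, 165, 122), (19, 191, 132), (19, 199, 133), (19, 197, 132), (19, 195, 132), (14, 166, 121), (13, 169, 119), (13, 168, 120), (13, 166, 95), (14, 170, 66), (13, 160, 70), (13, 159, 48), (11, 159, 48), (12, 168, 70), (11, 166, 112), (12, 168, 114)]
230 [(13, 168, 76), (13, 168, 70), (12, 168, 70), (13, 167, 124), (14, 172, 214), (13, 170, 215), (15, 177, 220), (20, 194, 233), (20, 196, 233), (20, 195, 233), (19, 193, 230), (14, 172, 213), (13, 170, 214), (14, 172, 208), (13, 172, 120), (13, 166, 112), (13, 170, 111), (12, 168, 111), (12, 173, 112), (12, 169, 130), (12, 160, 132), (12, 164, 131), (12, 162, 131)]
230 [(12, 164, 81), (13, 160, 70), (11, 154, 73), (12, 173, 68), (18, 179, 91), (19, 177, 217), (24, 162, 251), (20, 150, 233), (18, 21, 119), (22, 156, 243), (24, 165, 250), (17, 175, 188), (12, 170, 120), (12, 169, 121), (12, 169, 121)]
rows 111 249
loose (array([ 0.56506779, -0.27476567]), np.float64(-0.04662010814594628), np.float64(0.13160382814639215), np.float64(0.02048522735576285))
```

```bash
python3 -m creep '[[0.06,0,-0.03,0,0,0,0.1],[0.06,0,-0.036,0.03,0,0,0.015],[0.06,0,0,0.045,0,0,0],[0.06,0,0,0.04,0,0,0],[0.06,0,0,0,0,0,0]]'; python3 -m creep '[[0.06,0,0,0,0,0,0]]'; python3 -c "
from h import *;from rig import env
tool(env,[.5651,-.2748,.018],1.524)"
```

```text
time_s: 19.6
eef_pos: [0.5577, -0.2695, 0.0932]
eef_rot: [-0.004, 0.022, 1.0, 0.002]
ft_force: [-0.8, 0.8, -0.7]
opening: 0.0597
grip_force: 0.0
time_s: 19.7
eef_pos: [0.5607, -0.2708, 0.098]
eef_rot: [-0.001, 0.022, 1.0, 0.0]
ft_force: [0.9, -0.4, 0.2]
opening: 0.0597
grip_force: 0.0
tcp [ 0.5607 -0.2708  0.098 ] yaw_y 1.5259 z [-0.001  0.001 -1.   ]
d tool [-0.0046 -0.0039  0.08  ]
rz 0.0018776143734478001
```

```bash
python3 -m creep '[[0.06,-0.0046,-0.004,0.03,0,0,0],[0.06,0,0,0.03,0,0,0],[0.06,0,0,0.015,0,0,0],[0.06,0,0,0.004,0,0,0],[0.06,0,0,0,0,0,0]]'; python3 -c "
from h import *;from rig import env
tool(env,[.5651,-.2748,.0185],1.524)"
```

```text
time_s: 20.2
eef_pos: [0.5655, -0.2764, 0.0196]
eef_rot: [0.0, 0.023, 1.0, -0.0]
ft_force: [-0.3, -0.8, 0.0]
opening: 0.0603
grip_force: 0.0
tcp [ 0.5655 -0.2764  0.0196] yaw_y 1.5245 z [ 0.001 -0.    -1.   ]
d tool [0.0005 0.0016 0.0011]
rz 0.00047406854555154254
```

Close gently, then lift slightly.

```bash
python3 -m creep '[[0.03,0,0.0015,0.001,0,0,0],[0.03,0,0,0,0,0,0],[0.01,0,0,0,0,0,0],[0.01,0,0,0,0,0,0],[0.01,0,0,0,0,0,0]]' 30;  python3 -c "
from h import *;from rig import env
tool(env)"; python3 -m creep '[[0.01,0,0,-0.01,0,0,0],[0.01,0,0,-0.02,0,0,0],[0.01,0,0,-0.02,0,0,0],[0.01,0,0,0,0,0,0]]'; python3 -c "
from h import *;from rig import env
tool(env,[.6092,-.0966,.0686],1.571+.081)"
```

```text
time_s: 20.7
eef_pos: [0.5654, -0.2752, 0.0186]
eef_rot: [0.001, 0.023, 1.0, -0.0]
ft_force: [-0.5, 1.3, 6.0]
opening: 0.0194
grip_force: 30.2
tcp [ 0.5654 -0.2752  0.0186] yaw_y 1.5239 z [ 0.001 -0.001 -1.   ]
time_s: 21.1
eef_pos: [0.5662, -0.2757, 0.0703]
eef_rot: [0.002, 0.024, 1.0, -0.001]
ft_force: [0.1, -0.4, -2.2]
opening: 0.0191
grip_force: 29.7
tcp [ 0.5662 -0.2757  0.0703] yaw_y 1.5237 z [ 0.004 -0.002 -1.   ]
d tool [-0.0345  0.181   0.0016]
rz -0.12834473636578125
```

```bash
python3 -m creep '[[0.01,0,0,0,0,0,-0.128],[0.01,-0.017,0.02,0,0,0,0],[0.01,-0.017,0.03,0,0,0,0],[0.01,0,0.04,0,0,0,0],[0.01,0,0.04,0,0,0,0]]'; python3 -m creep '[[0.01,0,0.03,0,0,0,0],[0.01,0,0.015,0,0,0,0],[0.01,0,0,0,0,0,0],[0.01,0,0,0,0,0,0]]'; python3 -c "
from h import *;from rig import env
tool(env,[.6092,-.0966,.0686],1.571+.081)"
```

```text
time_s: 21.6
eef_pos: [0.5881, -0.1416, 0.0668]
eef_rot: [-0.0, -0.04, 0.999, 0.0]
ft_force: [0.6, 0.8, -1.9]
opening: 0.0189
grip_force: 29.8
time_s: 22.0
eef_pos: [0.5846, -0.099, 0.0673]
eef_rot: [-0.0, -0.04, 0.999, -0.0]
ft_force: [1.0, -0.7, -1.9]
opening: 0.0194
grip_force: 29.8
tcp [ 0.5846 -0.099   0.0673] yaw_y 1.6515 z [-0.    -0.001 -1.   ]
d tool [-0.0247  0.0004 -0.0013]
rz -0.00046989369737682196
```

```bash
python3 -m creep '[[0.01,-0.0247,0.0005,0,0,0,0],[0.01,0,0,0,0,0,0],[0.01,0,0,0.02,0,0,0],[0.01,0,0,0.018,0,0,0],[0.01,0,0,0,0,0,0]]'; python3 - <<'E'
from h import *
from rig import env
tool(env,[.6092,-.0966,.0186],1.571+.081)
d=env.get_image("wrist"); pickle.dump(d,open("w8.pkl","wb")); hsv=cv2.cvtColor(d["color"],cv2.COLOR_RGB2HSV); H,S,V=[hsv[...,i].astype(int) for i in range(3)]
for r in(150,180,210,240): print(r,[(c,int(H[r,c]),int(S[r,c]),int(V[r,c])) for c in range(200,320,3)])
E
```

```text
time_s: 22.5
eef_pos: [0.6075, -0.0973, 0.0274]
eef_rot: [-0.002, -0.039, 0.999, -0.0]
ft_force: [-1.1, 0.3, -2.3]
opening: 0.0189
grip_force: 29.7
tcp [ 0.6075 -0.0973  0.0274] yaw_y 1.6498 z [-0.004 -0.001 -1.   ]
d tool [-0.0018  0.0006  0.0088]
rz -0.002239706584360013
150 [(200, 13, 169, 127), (203, 12, 164, 129), (206, 13, 171, 79), (209, 13, 169, 71), (212, 12, 163, 69), (215, 19, 178, 142), (218, 25, 163, 251), (221, 25, 162, 251), (224, 24, 162, 251), (227, 26, 18, 99), (230, 90, 14, 90), (233, 19, 132, 116), (236, 20, 171, 140), (239, 20, 177, 138), (242, 20, 170, 123), (245, 18, 168, 88), (248, 12, 152, 52), (251, 14, 167, 173), (254, 14, 164, 233), (257, 14, 162, 234), (260, 14, 162, 234), (263, 15, 162, 235), (266, 15, 163, 235), (269, 22, 180, 247), (272, 22, 180, 247), (275, 22, 179, 247), (278, 22, 178, 247), (281, 22, 176, 248), (284, 22, 176, 248), (287, 22, 177, 248), (290, 18, 168, 242), (293, 15, 162, 236), (296, 15, 163, 236), (299, 14, 161, 237), (302, 15, 162, 236), (305, 14, 162, 236), (308, 12, 165, 113), (311, 12, 161, 127), (314, 12, 164, 126), (317, 12, 1
[... 1815 characters left out ...]
1, 164, 70), (221, 19, 175, 157), (224, 20, 174, 160), (227, 19, 174, 161), (230, 18, 50, 77), (233, 105, 16, 65), (236, 19, 131, 115), (239, 19, 178, 159), (242, 19, 173, 161), (245, 19, 177, 151), (248, 18, 172, 77), (251, 12, 166, 57), (254, 14, 165, 227), (257, 14, 164, 232), (260, 14, 166, 231), (263, 14, 165, 230), (266, 14, 163, 231), (269, 21, 189, 242), (272, 21, 189, 243), (275, 21, 190, 242), (278, 21, 189, 243), (281, 21, 188, 243), (284, 21, 187, 243), (287, 21, 188, 243), (290, 15, 166, 232), (293, 14, 164, 231), (296, 14, 164, 231), (299, 14, 165, 232), (302, 14, 164, 232), (305, 12, 170, 129), (308, 12, 168, 129), (311, 12, 167, 131), (314, 12, 169, 131), (317, 12, 167, 130)]
```

```bash
cat > gap.py <<'E'
from h import *
def gap(f,zt):
    d=pickle.load(open(f,"rb")); hsv=cv2.cvtColor(d["color"],cv2.COLOR_RGB2HSV); H,S,V=[hsv[...,i].astype(int) for i in range(3)]
    E=[[],[],[],[]]
    for r in range(150,246,3):
        c=np.arange(240,262); j=np.nonzero(V[r,c]>200)[0]
        if not len(j): continue
        pr=c[j[0]]-.5
        pl=next(x for x in range(295,330) if V[r,x]<190)-.5
        bl=next((x for x in range(int(pr),225,-1) if H[r,x]>16 and V[r,x]>100),None)
        br=next((x for x in range(205,235) if H[r,x]>16 and V[r,x]>130),None)
        if bl is None or br is None: continue
        for e,v in zip(E,(br-.5,bl+.5,pr,pl)): e.append([v,r])
    P=[pca(ray(d,e,z)) for e,z in zip(E,(.016,.016,zt,zt))]
    for n,p in zip(("blade R","blade L","piece R","piece L"),P): print(n,p[0].round(4),round(p[1],4))
    c=[(p[0]) for p in P]; n=np.array([-np.sin(.081),np.cos(.081)]); o=[x@n for x in c]
    print("widths",round(o[1]-o[0],4),round(o[3]-o[2],4),"gap",round(o[2]-o[1],4),"centre dist",round((o[2]+o[3]-o[0]-o[1])/2,4))
E
python3 -c "
from gap import *
gap('w8.pkl',.0408)
from rig import env
tool(env,[.6092,-.0966,.0186],1.652)"
```

```text
blade R [ 0.5788 -0.1256] 0.0864
blade L [ 0.5778 -0.113 ] 0.0827
piece R [ 0.5707 -0.1085] 0.0818
piece L [ 0.5691 -0.0884] 0.0777
widths 0.0126 0.0202 gap 0.0051 centre dist 0.0215
tcp [ 0.6081 -0.0971  0.0286] yaw_y 1.65 z [-0.002 -0.001 -1.   ]
d tool [-0.0012  0.0004  0.0099]
rz -0.0019908238682906365
```

```bash
python3 -m creep '[[0.01,-0.001,0,0.006,0,0,-0.002],[0.01,0,0,0.003,0,0,0],[0.01,0,0,0.001,0,0,0],[0.01,0,0,0,0,0,0],[0.01,0,0,0,0,0,0]]'; python3 - <<'E'
from gap import *
from rig import env
tool(env,[.6092,-.0966,.0186],1.652)
d=env.get_image("wrist"); pickle.dump(d,open("w9.pkl","wb")); gap('w9.pkl',.032)
E
```

```text
time_s: 23.05
eef_pos: [0.6104, -0.0953, 0.0198]
eef_rot: [0.0, -0.042, 0.999, -0.0]
ft_force: [-0.3, -0.1, -3.1]
opening: 0.0194
grip_force: 29.8
tcp [ 0.6104 -0.0953  0.0198] yaw_y 1.654 z [ 0. -0. -1.]
d tool [ 0.0013 -0.0012  0.0012]
rz 0.002042200548244777
blade R [ 0.5799 -0.1256] 0.0857
blade L [ 0.5789 -0.1129] 0.0806
piece R [ 0.5739 -0.1066] 0.0829
piece L [ 0.5722 -0.0864] 0.0824
widths 0.0127 0.0203 gap 0.0066 centre dist 0.0231
```

```bash
python3 -m creep '[[0.01,0.001,-0.002,0,0,0,0],[0.01,0,-0.002,0,0,0,0.002],[0.01,0,-0.001,0.001,0,0,0],[0.01,0,0,0,0,0,0],[0.01,0,0,0,0,0,0]]'; python3 - <<'E'
from gap import *
from rig import env
tool(env,None,1.652)
d=env.get_image("wrist"); pickle.dump(d,open("w10.pkl","wb")); gap('w10.pkl',.032)
E
```

```text
time_s: 23.6
eef_pos: [0.6097, -0.1007, 0.0186]
eef_rot: [0.0, -0.04, 0.999, -0.0]
ft_force: [-0.4, -1.4, -0.1]
opening: 0.0192
grip_force: 30.1
tcp [ 0.6097 -0.1007  0.0186] yaw_y 1.6517 z [ 0. -0. -1.]
rz -0.0003285486006023852
blade R [ 0.5784 -0.1257] 0.0813
blade L [ 0.5774 -0.1132] 0.081
piece R [ 0.5729 -0.112 ] 0.0791
piece L [ 0.5713 -0.0919] 0.078
widths 0.0125 0.0201 gap 0.0016 centre dist 0.0179
```

```bash
python3 -m creep '[[0.01,0,-0.0006,0,0,0,0],[0.01,0,0,0,0,0,0]]';python3 -m creep '[[0.01,0,-0.0005,0,0,0,0],[0.01,0,0,0,0,0,0]]'; python3 - <<'E'
from gap import *
from rig import env
d=env.get_image("wrist"); pickle.dump(d,open("w11.pkl","wb")); gap('w11.pkl',.032); print(env.sense()["ft_force"])
E
```

```text
time_s: 23.85
eef_pos: [0.6097, -0.1008, 0.0186]
eef_rot: [0.0, -0.041, 0.999, 0.0]
ft_force: [-0.4, 0.4, 2.7]
opening: 0.0196
grip_force: 30.3
time_s: 24.05
eef_pos: [0.6097, -0.1009, 0.0186]
eef_rot: [0.0, -0.041, 0.999, 0.0]
ft_force: [-2.0, 2.0, 3.3]
opening: 0.0194
grip_force: 30.5
blade R [ 0.5785 -0.1256] 0.0843
blade L [ 0.5774 -0.1133] 0.0836
piece R [ 0.573  -0.1122] 0.083
piece L [ 0.5713 -0.0921] 0.0801
widths 0.0123 0.0202 gap 0.0015 centre dist 0.0177
[-1.66048002  2.20236331  3.06552338]
```

```bash
python3 -m creep '[[0.01,0,0,-0.0007,0,0,0],[0.01,0,0,0,0,0,0]]';python3 -m creep '[[0.01,0,0,-0.0005,0,0,0],[0.01,0,0,0,0,0,0]]'; python3 - <<'E'
from gap import *
from rig import env
d=env.get_image("wrist"); pickle.dump(d,open("w11.pkl","wb")); gap('w11.pkl',.032); print(env.sense()["ft_force"],env.sense()["eef_pos"])
E
```

```text
time_s: 24.3
eef_pos: [0.6097, -0.1017, 0.019]
eef_rot: [-0.0, -0.041, 0.999, -0.0]
ft_force: [-0.0, -0.3, -1.6]
opening: 0.0195
grip_force: 29.8
time_s: 24.5
eef_pos: [0.6097, -0.1017, 0.0196]
eef_rot: [-0.0, -0.041, 0.999, -0.0]
ft_force: [0.2, -0.5, -2.0]
opening: 0.0192
grip_force: 29.8
blade R [ 0.5786 -0.1256] 0.0837
blade L [ 0.5776 -0.114 ] 0.0832
piece R [ 0.5732 -0.1131] 0.0832
piece L [ 0.5715 -0.0927] 0.0801
widths 0.0116 0.0205 gap 0.0012 centre dist 0.0173
[-0.3376188  -0.29086158 -2.31230071] [ 0.60967657 -0.10160534  0.01956727]
```

```bash
python3 -m creep '[[0.01,0,-0.0005,0,0,0,0],[0.01,0,0,0,0,0,0]]';python3 -m creep '[[0.01,0,-0.0004,0,0,0,0],[0.01,0,0,0,0,0,0]]'; python3 - <<'E'
from gap import *
from rig import env
d=env.get_image("wrist"); pickle.dump(d,open("w11.pkl","wb")); gap('w11.pkl',.033); print(env.sense()["ft_force"],env.sense()["eef_pos"])
E
```

```text
time_s: 24.75
eef_pos: [0.6098, -0.102, 0.0197]
eef_rot: [0.0, -0.041, 0.999, -0.0]
ft_force: [-0.9, -1.4, -1.6]
opening: 0.0189
grip_force: 29.8
time_s: 24.95
eef_pos: [0.6097, -0.1021, 0.0197]
eef_rot: [-0.0, -0.041, 0.999, 0.0]
ft_force: [-0.6, 1.5, -2.4]
opening: 0.0189
grip_force: 29.8
blade R [ 0.5787 -0.1256] 0.0837
blade L [ 0.5778 -0.1145] 0.0778
piece R [ 0.573  -0.1135] 0.0789
piece L [ 0.5713 -0.0932] 0.0785
widths 0.0112 0.0204 gap 0.0014 centre dist 0.0171
[-0.35554815  0.82048144 -3.37567449] [ 0.60976817 -0.1021337   0.01970194]
```

```bash
python3 -m creep '[[0.01,0,0.0003,0.0005,0,0,0],[0.01,0,0,0.0005,0,0,0],[0.01,0,0,0,0,0,0]]'; python3 -m creep '[[0.03,0,0,0,0,0,0],[0.03,0,0,0,0,0,0],[0.04,0,0,0,0,0,0],[0.04,0,0,-0.01,0,0,0],[0.04,0,0,-0.03,0,0,0]]';python3 -m creep '[[0.04,0,0,-0.05,0,0,0],[0.085,0,0,-0.05,0,0,0],[0.085,0,0,-0.05,0,0,0],[0.085,0,0.04,0,0,0,0],[0.085,0,0,0,0,0,0]]'; python3 -m creep '[[0.085,0,0,0,0,0,0],[0.085,0,0,0,0,0,0],[0.085,0,0,0,0,0,0]]';python3 - <<'E'
from h import *
from rig import env
tool(env)
d=env.get_image("wrist"); pickle.dump(d,open("w12.pkl","wb")); hsv=cv2.cvtColor(d["color"],cv2.COLOR_RGB2HSV); H,S,V=[hsv[...,i].astype(int) for i in range(3)]
px=lambda p:cv2.projectPoints(np.array([p],float),d["rvec"],d["tvec"],d["camera_matrix"],d["dist"])[0].ravel().round(1)
for x in(.55,.58,.61,.64,.67):
    y=-.1258+(x-.4961)*.0812; a=px([x,y-.006,.016]); 
    r=int(a[1]); c0=int(a[0])-6
    print(x,a,px([x,y+.006,.016]),px([x,y+.006,.032]),px([x,y+.026,.032]))
    if 0<r<420: print(c0,[(int(H[r,c]),int(V[r,c])) for c in range(max(c0,0),min(c0+42,560))])
m=((H<5)|(H>174))&(S>150)&(V>150)
for s,c,k in blobs(m,100): print("cap",s,ray(d,c,.055).round(4))
E
```

```text
time_s: 25.3
eef_pos: [0.6098, -0.1021, 0.0187]
eef_rot: [0.0, -0.041, 0.999, -0.0]
ft_force: [-0.6, 0.9, -2.2]
opening: 0.0191
grip_force: 29.8
time_s: 25.8
eef_pos: [0.6083, -0.1018, 0.0575]
eef_rot: [-0.002, -0.041, 0.999, 0.0]
ft_force: [0.2, -0.7, -0.1]
opening: 0.0401
grip_force: 0.0
time_s: 26.3
eef_pos: [0.6071, -0.057, 0.2118]
eef_rot: [0.002, -0.043, 0.999, 0.001]
ft_force: [0.4, 0.0, -0.6]
opening: 0.085
grip_force: 0.0
time_s: 26.6
eef_pos: [0.6062, -0.0631, 0.2082]
eef_rot: [-0.001, -0.04, 0.999, -0.0]
ft_force: [0.1, -0.5, 0.2]
opening: 0.0852
grip_force: 0.0
tcp [ 0.6062 -0.0631  0.2082] yaw_y 1.6509 z [-0.001 -0.    -1.   ]
0.55 [211.8 114.4] [224.8 115.4] [222.2 116.2] [245. 118.]
205 [(11, 63), (12, 61), (12, 62), (16, 76), (18, 160), (21, 237), (22, 243), (23, 244), (22, 244), (22, 244), (23, 244), (23, 245), (22, 245), (22, 244), (22, 243), (22, 240), (19, 171), (14, 201), (13, 218), (13, 219), (13, 219), (14, 219), (13, 219), (14, 221), (20, 231), (20, 232), (20, 233), (20, 233), (20, 233), (20, 233), (20, 233), (20, 233), (19, 230), (16, 212), (13, 219), (13, 22
[... 1514 characters left out ...]
15, 204), (14, 208), (14, 209), (13, 210), (14, 209), (14, 201), (13, 164), (14, 115), (14, 109), (12, 107), (12, 103)]
0.67 [218.  237.1] [229.9 238. ] [227.7 244.1] [248.3 245.7]
212 [(12, 109), (11, 72), (13, 64), (12, 66), (14, 73), (19, 137), (21, 237), (22, 242), (22, 242), (20, 231), (20, 120), (24, 58), (23, 68), (20, 107), (18, 148), (16, 180), (13, 204), (13, 207), (14, 208), (14, 207), (14, 210), (17, 220), (20, 228), (20, 228), (20, 229), (20, 228), (20, 228), (20, 229), (20, 227), (19, 224), (14, 209), (14, 207), (14, 208), (13, 207), (13, 206), (13, 194), (13, 137), (14, 110), (13, 108), (12, 106), (12, 106), (11, 107)]
cap [ 190   28   36   37 1037] [[ 0.4965 -0.1256  0.055 ]]
```

```bash
python3 -c "
from rig import env
print(env.job_done())"
```

```text
the job is handed in; nothing more can be done
None
```

I handed the job in at about 27 s: blade set flush at about 8 N, cap pressed down 6 mm, bevel at its right stop, and the loose side flat against the blade's left face, parallel and centred to about 1 mm by my camera measurements. No verdict came back, and I took no final check of the bystanders.

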